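Click the lamp dial to the green mark and take the shot

TASK

Set the light for the product shot: with a fingertip laid on the knurled lamp dial, turn it clockwise by friction, pressing only lightly, until its white pointer clicks in at the green dot. Only then press the red shutter button fully down and let it come back up. Leave the tubs, jar, plant, mouse and scoop standing where they are.

Things in the scene. Friction and masses are not known exactly. Their poses are not given: they have to be found in the camera images.
- console: Grey lamp console, 150 x 140 mm, 40 mm high, fixed. Origin: centre of its underside; z up, x along the 150 mm side. The dial stands on its centre. Five dots on its top, 60 mm from the dial's axis, 30 degrees apart round its +x side; the middle one (exactly +x) is larger (13 mm) and green, the others (9 mm) white.
- dial_top (a point): Centre of the flat top of the black knurled dial (turns with it), 65 mm above the table. Disc 96 mm wide, 18 mm high, upright axis, ribs too fine to hook; white pointer line on top, 5 mm wide, 23 to 47 mm from the axis. It floats on a spring: pressed down it gives after 2.7 N, then 1.8 N per mm, at most 6 mm. A press of 5 to 10 N turns it by friction.
- dial (a joint): Dial angle in rad, growing clockwise seen from above. Clicks at 0, 0.524, 1.047 (green dot), 1.571, 2.094, one per dot in order; stops just outside. Starts at one of the first two clicks. Between clicks it resists with up to 0.07 N m, and past the midpoint it snaps on by itself; let go, it settles in the nearest click.
- remote: White shutter pad, 85 x 65 mm, 26 mm high, fixed to the table, with the red button on its centre. Origin: centre of its underside, z up.
- shutter_top (a point): Centre of the top of the red shutter button, 30 mm in diameter, in a black housing on the white pad; it points up.
- shutter (a joint): Travel of the shutter button in m: 0 up, 0.006 fully down (spring, 5 N fully down). It springs back when let go.
- tub_pink: Pink tub with a brown lid, 72 mm wide, 75 mm high, loose; leave it alone. Origin: centre of its underside.
- tub_mint: Mint tub with a white lid, 72 mm wide, 75 mm high, loose; leave it alone. Origin: centre of its underside.
- tub_brown: Brown tub with a pink lid, 72 mm wide, 75 mm high, loose; leave it alone. Origin: centre of its underside.
- jar: Jar with a red cap, 80 mm wide, 120 mm high, loose; leave it alone. Origin: centre of its underside.
- plant: Grassy plant in a black pot, 90 mm wide at the rim, about 165 mm high, loose; leave it alone. Origin: centre of its underside.
- mouse: Black computer mouse, 105 x 60 x 32 mm, loose; leave it alone. Origin: centre of its underside.
- scoop: Spoon with a yellow handle, 160 mm long, lying flat, loose; leave it alone. Origin: centre of its underside.

How it is judged:
By the outcome, as a careful person would: the job done as asked, in the order asked, and still so for the second after the job is handed in, with the robot touching nothing.
It also fails if it takes over 38 s, if anything falls off the work surface, if the arm or the gripper's body presses on something with over 40 N, if the wrist force passes 120 N, or if a joint passes its speed limit or range.

ROBOT

A 6-joint arm with a two-finger parallel gripper is mounted at the origin on the work surface. World frame = base frame: x ahead of the robot, y to its left, z up, the work surface at z = 0. Lengths are in m, angles in rad, forces in N, time in s.
With the tool pointing down it reaches from about 0.25 to 0.775 m from the base axis. Payload 8.9 kg.
Tool frame: the origin (TCP) lies midway between the tips of the shut fingers; the grasp point (between the pads) lies 19 mm behind it; z points along the fingers, y is the direction in which the jaws open and shut (so a half turn about z gives the same grasp; the last joint's range is limited). The gripper opens to 85 mm and grips with 20 to 120 N. Pads are 22 mm wide; open, the fingers measure 114 mm over their backs; the gripper's body (76 mm by 85 mm) begins 54 mm behind the grasp point. The pads swing forward as they close: fully open they stand 13 mm farther back than shut.
Start: joints at [-1.358, 0.291, -0.153, 1.127, 0, 1.431], TCP at [0.181, -0.493, 0.208] pointing down, gripper open.
Joint ranges: [-2.52, 2.52], [-0.91, 1.74], [-1.3, 1.37], [-1.96, 2.02], [-1.52, 1.47], [-3.14, 3.14]. Speed limits (rad/s): [2.22, 2.22, 2.79, 3.14, 3.14, 3.14].

INTERFACE

Orientations are given as a unit quaternion [x, y, z, w].
In Python, from plant import get_state, optics, workorder gives the robot as it stands.
- The arm moves only by the tool jog_arm, never from a script. Its argument "increments" is a list of rows, each an object with "hand": the closure, from 0 (fully open) to 1 (shut); "slide": the shift along the tool's x, y, z normalised to -1 to 1, where 1 is 25 mm, a list of three; "dr": the turn, a rotation vector about the tool's x, y, z normalised to -1 to 1, where 1 is 5 degrees, a list of three. In form: [{"hand": hand, "slide": [dx, dy, dz], "dr": [ax, ay, az]}, ...]. A call has 1 to 12 rows; each row shifts and turns the commanded pose from where the row before left it, along the tool's axes as they then stand; what a row does not reach is not made up. A row lasts 1/10 s, in which the tool goes at most 50 mm and 8.59 degrees, less where a joint would pass 70% of its speed; a pose out of reach is approached as far as the arm can. A call with a number of a shift or a turn outside -1 to 1 is refused whole. A call with a gripper value outside its range is refused whole. The fingers move at their own pace and stop on an object; "grip_force" is the grip in N (left out, the last holds). Time passes only in rows, so rows that do not move let the fingers close. It gives the time, the measured TCP pose, the force and the opening at its end, in the units of the state.
- get_state(): the state, without advancing time (a new reading comes with each control period).
- optics.get_image(name): name is "scene" or "top"; returns the picture (480x640x3 uint8, red, green, blue); there is no depth.
- optics.camera_model(name): a dict with "K" (3x3 intrinsics, pixels), "rvec" (rotation vector, rad) and "tvec" (3), from world to camera coordinates, as OpenCV has them. Camera axes: x right, y down, z forward; pixel columns grow to the right and rows downward; lengths in m; the calibration is good to about 2 mm. A picture is of the moment at which its call begins. camera_model takes no time and is no camera call.
- workorder.job_done(): hands the job in, once; it reports no verdict.
Trained networks look in the newest picture that a camera, given by its name, has taken for a name from the list of things; names that differ only in an ending like _2 or _b are one class to them, and where a whole thing is asked for, a point or a joint stands for the part that bears it (a point fixed in the world has none). Each returns a list of dicts, best first, with "confidence" (0 to 1); they miss things now and then, are a little off and sometimes report something else, mostly with a low value. They report only what shows in the picture. A call takes as long as a camera call.
- optics.recognise(camera, label): "uv" ([column, row] in pixels, amid what is visible of it).
- optics.trace(camera, label): "pixels" (480x640 bool, what is visible of it) and "uv" ([column, row] in pixels, amid what is visible of it).
- optics.pinpoint(camera, label): "uv" ([column, row] in pixels: a listed point, or the origin of a listed thing).
The state is a dict: "t": time; "joints": joint angles; "joint_vel": joint speeds; "joint_torque": joint torques, N m; "tcp_pos": TCP position; "orientation": TCP orientation; "ft_force": force on the tool from outside, world axes, zero at the start; "moment": the same for the moment, N m; "opening": opening from 0.0 (shut) to 1.0 (fully open).
Only numpy, scipy, OpenCV 4.12 (cv2) and the standard library are available. Lean on these libraries where they do the work, as an engineer would, in place of code of your own. Each camera call takes 0.05 s, during which the arm holds its last target. There are 200 camera calls.

## Working session

There is one attempt and no reset: what is moved stays moved. The work goes in short steps, Python scripts to look and compute and a tool call to move; the robot and the scene stay as the last step left them, time stands still between calls to the robot, and variables do not carry over. Pictures are saved under pics/ and viewed, about 8 in all and at most 12, crops included, and the job is handed in when it is done.

Besides the shell and the picture viewer there is one more tool, called by a JSON object that holds its "api" and its "payload", one argument or row to a line. jog_arm: Moves the arm, as the interface text tells. Scaled input: -1 to 1 covers 25 mm each way for a shift and 5 degrees each way for a turn. Its arguments: {"type":"object","properties":{"increments":{"type":"array"},"grip_force":{"type":"number"}},"required":["increments"]}

```bash
mkdir -p pics
cat > h.py <<'E'
import numpy as np, cv2
from plant import get_state, optics, workorder
def cam(n):
    m=optics.camera_model(n);return np.array(m["K"],float),cv2.Rodrigues(np.array(m["rvec"],float))[0],np.array(m["tvec"],float).ravel()
def P(n):
    K,R,t=cam(n);return K@np.c_[R,t]
def tri(a,b):
    X=cv2.triangulatePoints(P("scene"),P("top"),np.array(a,float).reshape(2,1),np.array(b,float).reshape(2,1)).ravel();return X[:3]/X[3]
def atz(n,uv,z):
    K,R,t=cam(n);d=R.T@np.linalg.inv(K)@np.array([uv[0],uv[1],1.]);c=-R.T@t;return c+d*(z-c[2])/d[2]
def save(n,f):
    im=optics.get_image(n);cv2.imwrite("pics/"+f,im[:,:,::-1]);return im
E
python3 - <<'E'
from h import *
for n in("scene","top"):
    save(n,n+"1.png");K,R,t=cam(n);print(n,(-R.T@t).round(3),R[2].round(2))
for l in["dial_top","shutter_top","console","remote","tub_pink","tub_mint","tub_brown","jar","plant","mouse","scoop"]:
    r=[optics.pinpoint(n,l) for n in("scene","top")]
    print(l,[[(np.round(x["uv"],1).tolist(),round(x["confidence"],2)) for x in q[:2]] for q in r], tri(r[0][0]["uv"],r[1][0]["uv"]).round(4) if r[0] and r[1] else "")
print(get_state())
E
```

```text
scene [1.232 0.053 1.088] [-0.55 -0.02 -0.83]
top [0.381 0.015 1.287] [ 0.15 -0.02 -0.99]
dial_top [[([250.9, 244.5], 0.69)], [([376.6, 230.1], 0.78)]] [ 0.5763 -0.1658  0.0692]
shutter_top [[([404.2, 231.6], 0.5)], [([216.4, 265.8], 0.59)]] [0.492  0.2485 0.0542]
console [[([162.0, 236.0], 0.61), ([250.1, 258.8], 0.58)], [([378.8, 230.6], 0.71)]] [ 0.6094 -0.2557  0.179 ]
remote [[([399.4, 243.9], 0.59)], [([222.9, 265.1], 0.83), ([130.4, 254.6], 0.36)]] [4.984e-01 2.423e-01 4.000e-04]
tub_pink [[([314.0, 247.9], 0.67)], [([316.7, 259.0], 0.86)]] [ 0.5135 -0.0068 -0.0258]
tub_mint [[([246.1, 320.4], 0.63), ([342.2, 336.2], 0.24)], [([367.4, 162.8], 0.71)]] [ 0.7721 -0.1552  0.0125]
tub_brown [[([162.0, 235.9], 0.82), ([249.5, 242.4], 0.45)], [([476.8, 249.1], 0.59)]] [ 0.5301 -0.4386  0.0133]
jar [[([343.6, 334.7], 0.91)], [([279.2, 161.6], 0.66)]] [ 0.7846  0.0916 -0.0089]
plant [[([483.4, 258.6], 0.79), ([176.4, 198.1], 0.61)], [([131.8, 255.4], 0.89)]] [ 0.5284  0.4841 -0.0034]
mouse [[([472.8, 220.5], 0.92)], [([136.5, 303.9], 0.81), ([474.1, 253.1], 0.73)]] [0.3998 0.4655 0.004 ]
scoop [[([175.6, 199.6], 0.54)], [([485.1, 303.2], 0.96), ([132.4, 254.7], 0.36)]] [ 0.3855 -0.447   0.0022]
{'t': 1.2, 'joints': array([-1.35826161e+00,  2.90694831e-01, -1.53423873e-01,  1.12671548e+00,
        3.22008268e-05,  1.43148027e+00]), 'joint_vel': array([-1.27148833e-03,  1.83254234e-04,  1.38644089e-03,  2.70873140e-05,
       -9.47233093e-04, -4.99697589e-04]), 'joint_torque': array([-3.16108897e-03, -5.37023163e+01,  3.31650460e+01,  1.53851906e-03,
       -2.89341551e-04, -5.98648491e-07]), 'tcp_pos': array([ 0.18093578, -0.49281447,  0.20789887]), 'orientation': array([ 9.84565000e-01,  1.75019315e-01,  1.53967547e-05, -1.95069075e-05]), 'ft_force': array([-1.56615315,  0.57529473, -0.75052093]), 'moment': array([ 0.03389836,  0.02828112, -0.04676308]), 'opening': 1.0027739338702537}
```

View pics/scene1.png

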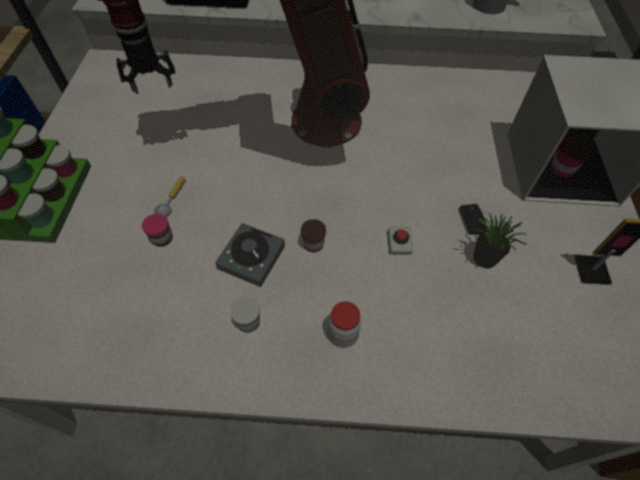

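View pics/top1.png

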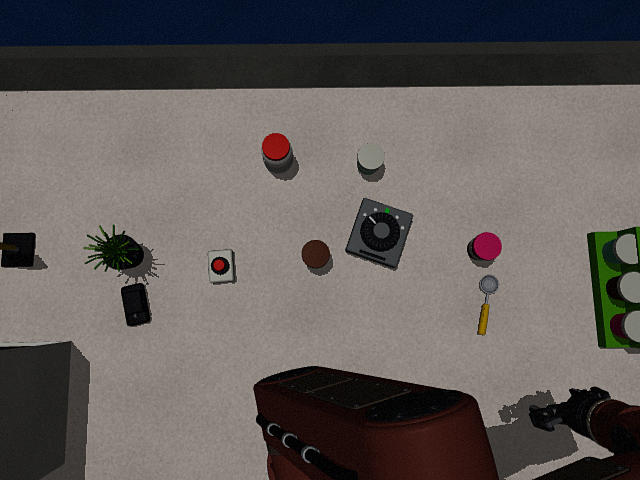

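The scene view shows the console at about (250,254), with the green dot towards the camera and the remote at (400,238). In the top view the dial is at about (381,230), the pointer at upper left, the green dot at (388,211) and the button at (220,266). Next I'll zoom in on the dial and refine the measurements.

Run:
```python
from h import *
im=cv2.imread("pics/top1.png")
a=cv2.resize(im[185:280,335:430],(570,570),interpolation=cv2.INTER_CUBIC);cv2.imwrite("pics/c1.png",cv2.convertScaleAbs(a,alpha=1.8))
def blob(im,m):
    n,l,s,c=cv2.connectedComponentsWithStats(m.astype(np.uint8));return [(s[i][4],c[i].round(1)) for i in range(1,n) if s[i][4]>3]
for n in("scene","top"):
    I=cv2.imread(f"pics/{n}1.png").astype(int);b,g,r=I[...,0],I[...,1],I[...,2]
    print(n,"green",[(s,c,atz(n,c,.04).round(4)) for s,c in blob(I,(g>r+40)&(g>b+30)) if abs(c[0]-(245 if n=="scene" else 388))<30 and s<200])
    print("red",[(s,c,atz(n,c,.04).round(4)) for s,c in blob(I,(r>g+60)&(r>b+60)) if abs(c[0]-(402 if n=="scene" else 220))<15])
    for l in("dial_top","console","shutter_top","remote"):
        for x in optics.trace(n,l)[:1]:
            m=x["pixels"];cs=max(cv2.findContours(m.astype(np.uint8),0,1)[0],key=len);e=cv2.minAreaRect(cs)
            print(l,m.sum(),np.round(x["uv"],1),round(x["confidence"],2),np.round(cv2.boxPoints(e),1).tolist(), atz(n,x["uv"],.055 if l=="dial_top" else .04).round(4))
```

```text
scene green [(np.int32(10), array([238.7, 266.7]), array([ 0.6308, -0.198 ,  0.04  ]))]
red [(np.int32(36), array([401.9, 233.9]), array([0.4902, 0.2449, 0.04  ]))]
dial_top 897 [248.6 247.5] 0.85 [[232.0, 231.0], [266.0, 231.0], [266.0, 262.0], [232.0, 262.0]] [ 0.5773 -0.1777  0.055 ]
console 2609 [249.8 255.3] 0.8 [[212.39999389648438, 265.8999938964844], [243.60000610351562, 215.0], [286.8999938964844, 241.60000610351562], [255.6999969482422, 292.5]] [ 0.5928 -0.1739  0.04  ]
shutter_top 71 [402.4 232.1] 0.65 [[394.79998779296875, 236.39999389648438], [398.6000061035156, 228.8000030517578], [406.6000061035156, 232.8000030517578], [402.79998779296875, 240.39999389648438]] [0.4838 0.2466 0.04  ]
remote 631 [400.6 241.2] 0.66 [[387.79998779296875, 227.3000030517578], [411.1000061035156, 226.1999969482422], [412.3999938964844, 253.8000030517578], [389.1000061035156, 254.89999389648438]] [0.5155 0.2405 0.04  ]
top green [(np.int32(21), array([386.9, 210.2]), array([ 0.6333, -0.1956,  0.04  ]))]
red [(np.int32(93), array([218.4, 264.7]), array([0.496 , 0.2457, 0.04  ]))]
dial_top 1099 [380.8 230. ] 0.63 [[362.0, 212.0], [399.0, 212.0], [399.0, 248.0], [362.0, 248.0]] [ 0.5783 -0.1753  0.055 ]
console 3055 [377.7 230.7] 0.65 [[343.79998779296875, 250.8000030517578], [363.0, 196.10000610351562], [414.20001220703125, 214.10000610351562], [395.0, 268.70001220703125]] [ 0.5789 -0.1694  0.04  ]
remote 843 [220.7 264.1] 0.72 [[207.10000610351562, 249.0], [232.8000030517578, 247.8000030517578], [234.5, 281.5], [208.8000030517578, 282.79998779296875]] [0.4975 0.2398 0.04  ]
```

View pics/c1.png

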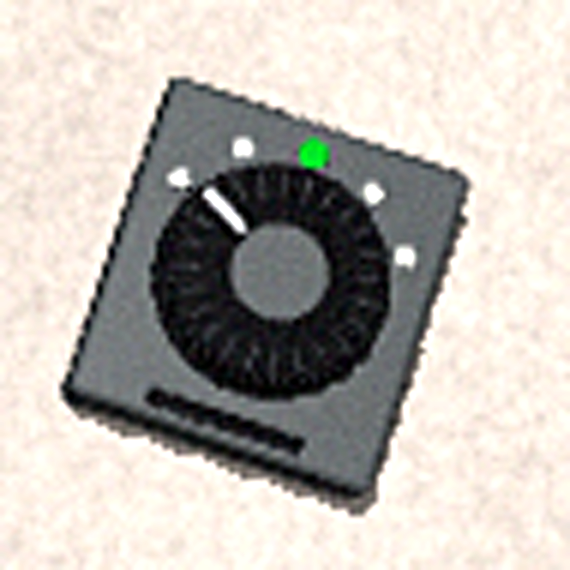

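The dial centre is at about (0.5765, -0.1765), with the green dot in direction -20°. The pointer sits at click 0, so it needs 60° clockwise. First I'll turn the tool so its x lies along world +y and its y along world +x, and shut the fingers.

{"api": "jog_arm", "payload": {
  "increments": [
    {"hand": 1, "slide": [0, 0, 0], "dr": [0, 0, -1]},
    {"hand": 1, "slide": [0, 0, 0], "dr": [0, 0, -1]},
    {"hand": 1, "slide": [0, 0, 0], "dr": [0, 0, -1]},
    {"hand": 1, "slide": [0, 0, 0], "dr": [0, 0, -1]},
    {"hand": 1, "slide": [0, 0, 0], "dr": [0, 0, -1]},
    {"hand": 1, "slide": [0, 0, 0], "dr": [0, 0, -1]},
    {"hand": 1, "slide": [0, 0, 0], "dr": [0, 0, -1]},
    {"hand": 1, "slide": [0, 0, 0], "dr": [0, 0, -1]},
    {"hand": 1, "slide": [0, 0, 0], "dr": [0, 0, -1]},
    {"hand": 1, "slide": [0, 0, 0], "dr": [0, 0, -1]},
    {"hand": 1, "slide": [0, 0, 0], "dr": [0, 0, -1]},
    {"hand": 1, "slide": [0, 0, 0], "dr": [0, 0, -1]}
  ]
}}

```text
t: 2.8
tcp_pos: [0.1809, -0.4928, 0.2079]
orientation: [0.764, 0.645, 0.0, 0.0]
ft_force: [-1.1, -0.1, -0.1]
opening: -0.001
```

{"api": "jog_arm", "payload": {
  "increments": [
    {"hand": 1, "slide": [0, 0, 0], "dr": [0, 0, -0.98]},
    {"hand": 1, "slide": [0, 0, 0], "dr": [0, 0, -0.98]},
    {"hand": 1, "slide": [0, 0, 0], "dr": [0, 0, 0]}
  ]
}}

```text
t: 3.1
tcp_pos: [0.1809, -0.4929, 0.2079]
orientation: [0.707, 0.707, -0.0, 0.0]
ft_force: [-0.0, -0.3, -0.5]
opening: -0.002
```

{"api": "jog_arm", "payload": {
  "increments": [
    {"hand": 1, "slide": [0.662, 0.809, 0], "dr": [0, 0, 0]},
    {"hand": 1, "slide": [0.662, 0.809, 0], "dr": [0, 0, 0]},
    {"hand": 1, "slide": [0.662, 0.809, 0], "dr": [0, 0, 0]},
    {"hand": 1, "slide": [0.662, 0.809, 0], "dr": [0, 0, 0]},
    {"hand": 1, "slide": [0.662, 0.809, 0], "dr": [0, 0, 0]},
    {"hand": 1, "slide": [0.662, 0.809, 0], "dr": [0, 0, 0]},
    {"hand": 1, "slide": [0.662, 0.809, 0], "dr": [0, 0, 0]},
    {"hand": 1, "slide": [0.662, 0.809, 0], "dr": [0, 0, 0]},
    {"hand": 1, "slide": [0.662, 0.809, 0], "dr": [0, 0, 0]},
    {"hand": 1, "slide": [0.662, 0.809, 0], "dr": [0, 0, 0]},
    {"hand": 1, "slide": [0.662, 0.809, 0], "dr": [0, 0, 0]},
    {"hand": 1, "slide": [0.662, 0.809, 0.5], "dr": [0, 0, 0]}
  ]
}}

```text
t: 4.3
tcp_pos: [0.4253, -0.2944, 0.1966]
orientation: [0.708, 0.706, 0.0, 0.001]
ft_force: [0.3, -1.3, -0.3]
opening: -0.003
```

{"api": "jog_arm", "payload": {
  "increments": [
    {"hand": 1, "slide": [0.662, 0.809, 0.7], "dr": [0, 0, 0]},
    {"hand": 1, "slide": [0.662, 0.809, 0.7], "dr": [0, 0, 0]},
    {"hand": 1, "slide": [0.662, 0.809, 0.7], "dr": [0, 0, 0]},
    {"hand": 1, "slide": [0.662, 0.809, 0.7], "dr": [0, 0, 0]},
    {"hand": 1, "slide": [0.662, 0.809, 0.7], "dr": [0, 0, 0]},
    {"hand": 1, "slide": [0.662, 0.809, 0.7], "dr": [0, 0, 0]},
    {"hand": 1, "slide": [0, 0, 0], "dr": [0, 0, 0]},
    {"hand": 1, "slide": [0, 0, 0], "dr": [0, 0, 0]}
  ]
}}

```text
t: 5.1
tcp_pos: [0.5449, -0.1948, 0.09]
orientation: [0.708, 0.707, -0.0, -0.0]
ft_force: [-0.2, -0.5, -0.5]
opening: 0.001
```

{"api": "jog_arm", "payload": {
  "increments": [
    {"hand": 1, "slide": [0, 0, 0.44], "dr": [0, 0, 0]},
    {"hand": 1, "slide": [0, 0, 0.44], "dr": [0, 0, 0]},
    {"hand": 1, "slide": [0, 0, 0.08], "dr": [0, 0, 0]},
    {"hand": 1, "slide": [0, 0, 0.04], "dr": [0, 0, 0]},
    {"hand": 1, "slide": [0, 0, 0], "dr": [0, 0, 0]},
    {"hand": 1, "slide": [0, 0, 0], "dr": [0, 0, 0]}
  ]
}}

```text
t: 5.7
tcp_pos: [0.5454, -0.1955, 0.0657]
orientation: [0.707, 0.707, 0.0, 0.0]
ft_force: [0.4, -0.3, 0.0]
opening: -0.001
```

{"api": "jog_arm", "payload": {
  "increments": [
    {"hand": 1, "slide": [0, 0, 0.04], "dr": [0, 0, 0]},
    {"hand": 1, "slide": [0, 0, 0.02], "dr": [0, 0, 0]},
    {"hand": 1, "slide": [0, 0, 0], "dr": [0, 0, 0]},
    {"hand": 1, "slide": [0, 0, 0], "dr": [0, 0, 0]}
  ]
}}

```text
t: 6.1
tcp_pos: [0.5452, -0.1952, 0.0639]
orientation: [0.707, 0.707, 0.0, 0.0]
ft_force: [1.0, -0.0, -0.2]
opening: 0.002
```

{"api": "jog_arm", "payload": {
  "increments": [
    {"hand": 1, "slide": [0, 0, 0.04], "dr": [0, 0, 0]},
    {"hand": 1, "slide": [0, 0, 0], "dr": [0, 0, 0]},
    {"hand": 1, "slide": [0, 0, 0], "dr": [0, 0, 0]}
  ]
}}

```text
t: 6.4
tcp_pos: [0.5452, -0.1952, 0.0629]
orientation: [0.707, 0.707, -0.0, -0.0]
ft_force: [-0.1, 0.0, -1.0]
opening: 0.001
```

{"api": "jog_arm", "payload": {
  "increments": [
    {"hand": 1, "slide": [0, 0, 0.04], "dr": [0, 0, 0]},
    {"hand": 1, "slide": [0, 0, 0], "dr": [0, 0, 0]},
    {"hand": 1, "slide": [0, 0, 0], "dr": [0, 0, 0]}
  ]
}}

```text
t: 6.7
tcp_pos: [0.5452, -0.1952, 0.0619]
orientation: [0.707, 0.707, 0.0, -0.0]
ft_force: [0.4, -0.4, -0.1]
opening: 0.003
```

{"api": "jog_arm", "payload": {
  "increments": [
    {"hand": 1, "slide": [0, 0, 0.04], "dr": [0, 0, 0]},
    {"hand": 1, "slide": [0, 0, 0], "dr": [0, 0, 0]},
    {"hand": 1, "slide": [0, 0, 0], "dr": [0, 0, 0]}
  ]
}}

```text
t: 7.0
tcp_pos: [0.5452, -0.1952, 0.0609]
orientation: [0.707, 0.707, -0.0, -0.0]
ft_force: [-0.3, 0.0, -0.1]
opening: 0.0
```

{"api": "jog_arm", "payload": {
  "increments": [
    {"hand": 1, "slide": [0, 0, 0.04], "dr": [0, 0, 0]},
    {"hand": 1, "slide": [0, 0, 0], "dr": [0, 0, 0]},
    {"hand": 1, "slide": [0, 0, 0], "dr": [0, 0, 0]}
  ]
}}

```text
t: 7.3
tcp_pos: [0.5452, -0.1952, 0.0599]
orientation: [0.707, 0.707, -0.0, -0.0]
ft_force: [-0.7, 0.5, 0.1]
opening: -0.001
```

Run:
```python
from h import *
for n,(u,v) in(("scene",(250,245)),("top",(381,230))):
    im=save(n,n+"2.png")[v-60:v+60,u-60:u+60,::-1];cv2.imwrite(f"pics/d_{n}.png",cv2.convertScaleAbs(cv2.resize(im,(400,400),interpolation=2),alpha=1.8))
cv2.imwrite("pics/d.png",np.hstack([cv2.imread(f"pics/d_{n}.png") for n in("scene","top")]))
print(np.round([get_state()["ft_force"] for _ in range(3)],2))
```

```text
[[1.32 0.94 0.19]
 [1.32 0.94 0.19]
 [1.32 0.94 0.19]]
```

View pics/d.png

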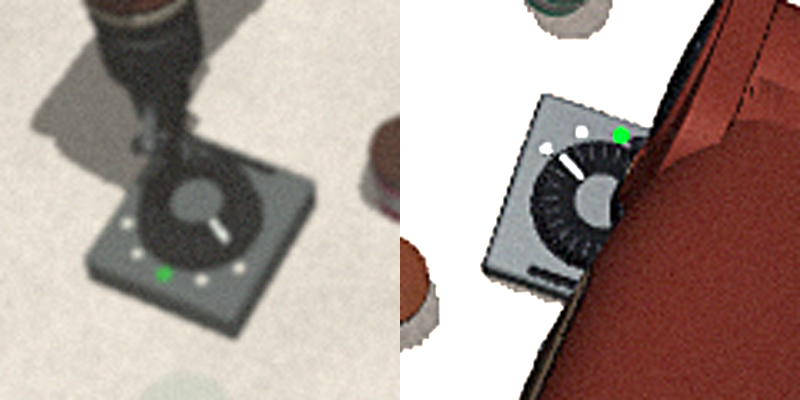

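The left half (scene) shows the finger near the robot-side rim of the dial, pointer still at click 0. In the right half (top) the arm hides the contact. I'll check the numbers by projecting the dial and the TCP.

Run:
```python
from h import *
print("hub scene",atz("scene",(190+197*.3,185+200*.3),.065),"top",atz("top",(335+280/6,185+272/6),.065))
print(tri((249.1,245),(381.7,230.3)))
C=np.array([.5765,-.1765,.065]);T=get_state()["tcp_pos"]
for n in("scene","top"):
    q=P(n)@np.r_[C,1];p=P(n)@np.r_[T,1];print(n,(q/q[2])[:2],(p/p[2])[:2])
S=cv2.imread("pics/scene2.png")
a=S[215:275,215:295].copy();a=cv2.resize(a,(800,600),interpolation=cv2.INTER_CUBIC);a=cv2.convertScaleAbs(a,alpha=2.5)
p=P("scene")@np.r_[T,1];p=p[:2]/p[2];cv2.drawMarker(a,(int((p[0]-215+.5)*10),int((p[1]-215+.5)*10)),(0,0,255),0,30,2)
for k in range(0,360,10):
    w=C+.048*np.array([np.cos(np.radians(k)),np.sin(np.radians(k)),0]);q=P("scene")@np.r_[w,1];q=q[:2]/q[2];cv2.circle(a,(int((q[0]-214.5)*10),int((q[1]-214.5)*10)),3,(255,255,0),-1)
cv2.imwrite("pics/e.png",a)
```

```text
hub scene [ 0.57553616 -0.17539831  0.065     ] top [ 0.57578011 -0.17591166  0.065     ]
[ 0.57577304 -0.1756495   0.06538408]
scene [248.64113691 245.27144265] [243.88717587 236.40295605]
top [381.88485414 230.05341641] [389.29845728 242.29023712]
```

View pics/e.png

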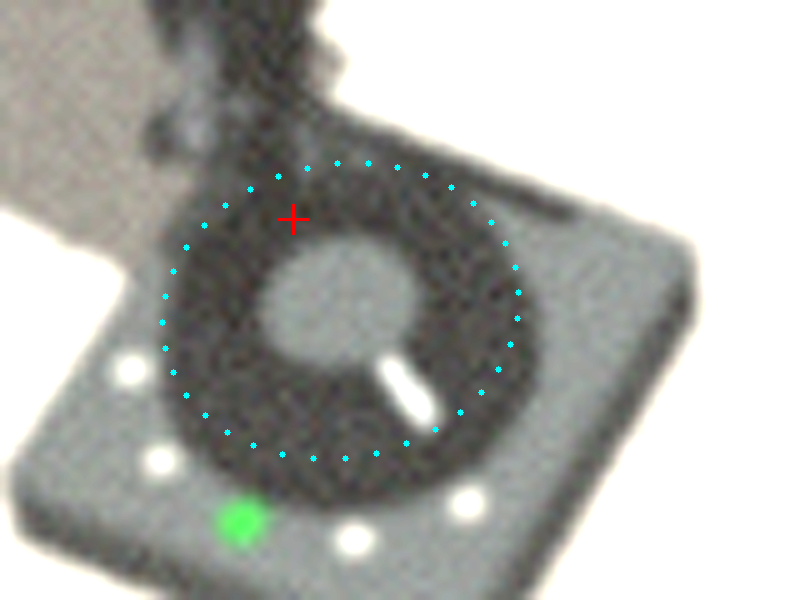

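Dial centre confirmed from both views at (0.576, -0.176, 0.065). The TCP is above the dial and there is still no force, so I'll keep creeping down 1 mm at a time.

{"api": "jog_arm", "payload": {
  "increments": [
    {"hand": 1, "slide": [0, 0, 0.04], "dr": [0, 0, 0]},
    {"hand": 1, "slide": [0, 0, 0], "dr": [0, 0, 0]}
  ]
}}

```text
t: 7.6
tcp_pos: [0.5451, -0.1952, 0.0588]
orientation: [0.707, 0.707, -0.0, -0.0]
ft_force: [0.7, 0.1, -0.2]
opening: -0.001
```

{"api": "jog_arm", "payload": {
  "increments": [
    {"hand": 1, "slide": [0, 0, 0.04], "dr": [0, 0, 0]},
    {"hand": 1, "slide": [0, 0, 0], "dr": [0, 0, 0]}
  ]
}}

```text
t: 7.8
tcp_pos: [0.5451, -0.1952, 0.0578]
orientation: [0.707, 0.707, -0.0, -0.0]
ft_force: [-0.9, -0.1, -0.6]
opening: 0.002
```

Run:
```python
from h import *
s=get_state();T=s["tcp_pos"];print(s["joint_torque"].round(2),s["joints"].round(3),s["moment"].round(2))
S=save("scene","scene3.png")[:,:,::-1]
a=S[195:270,205:305].astype(float)/255;a=cv2.resize(a,(800,600),interpolation=cv2.INTER_CUBIC).clip(0,1)**.4;a=(a*255).astype(np.uint8)
for h in(0,.019,.04,.073):
  for d in(-.011,.011):
    p=P("scene")@np.r_[T+[0,d,h],1];p=p[:2]/p[2];cv2.circle(a,(int((p[0]-204.5)*8),int((p[1]-194.5)*8)),4,(0,0,255),-1)
cv2.imwrite("pics/f.png",a)
```

```text
[-1.00e-02 -6.40e+01  2.88e+01 -5.00e-02 -0.00e+00 -0.00e+00] [-0.47   0.514 -0.231  0.826  0.     1.102] [0.01 0.03 0.01]
```

View pics/f.png

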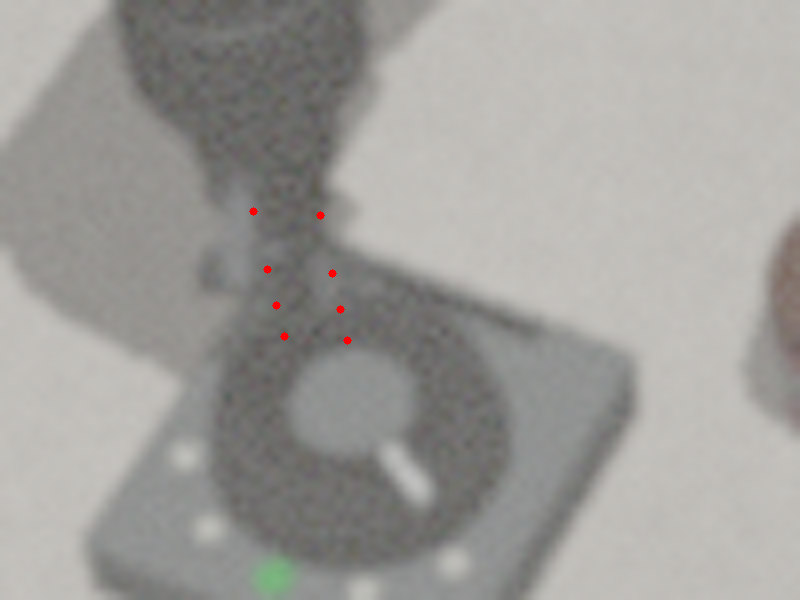

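The brightened view shows the finger a little left of where the TCP projects, with its tip hidden dark against dark. I'll check the camera-to-robot agreement on the first image, where the open gripper stood against a light background.

Run:
```python
from h import *
T=np.array([.1809,-.4928,.2079]);out=[]
for n in("scene","top"):
    I=cv2.imread(f"pics/{n}1.png").astype(float)/255
    p=P(n)@np.r_[T,1];p=p[:2]/p[2];u,v=(p-[40,40]).astype(int);u=min(max(u,0),560);v=max(min(v,400),0);a=(cv2.resize(I[v:v+80,u:u+80],(400,400),interpolation=2).clip(0,1)**.4*255).astype(np.uint8)
    for s in(-1,0,1):
      for h in(0,.013,.032):
        q=P(n)@np.r_[T+s*.0425*np.array([.345,-.938,0])+[0,0,h],1];q=q[:2]/q[2];cv2.circle(a,(int((q[0]-u+.5)*5),int((q[1]-v+.5)*5)),3,(0,0,255) if h==.013 else (0,255,0),-1)
    out.append(a)
cv2.imwrite("pics/g.png",np.hstack(out))
```

```text
(no output)
```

View pics/g.png

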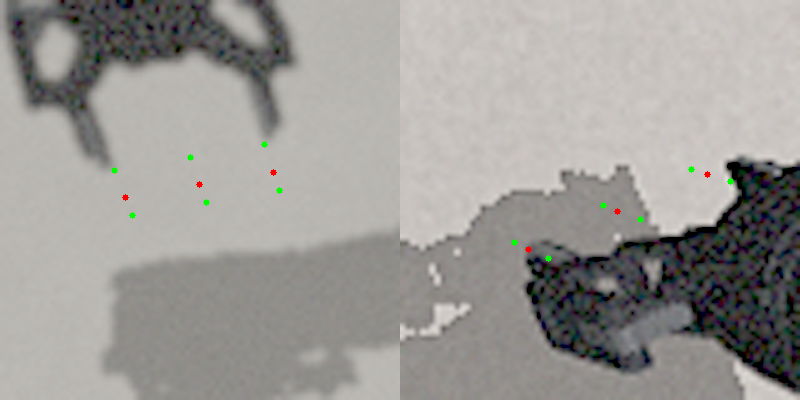

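Run:
```python
from h import *
T=np.array([.1809,-.4928,.2079]);o=[]
for n in("scene","top"):
    p=P(n)@np.r_[T,1];p=p[:2]/p[2];u,v=(p-[40,40]).astype(int);o.append(np.array([min(max(u,0),560),max(min(v,400),0)]))
f=lambda c,i:(np.array(c)-[400*i,0])/5-.5+o[i]
a=tri(f((107,165),0),f((735,165),1));b=tri(f((275,133),0),f((530,248),1));print(a,b,(a+b)/2-T,np.linalg.norm(a-b))
for s,sc,tp in((1,(107,165),(735,165)),(-1,(275,133),(530,248))):
    e=T+s*.0425*np.array([.345,-.938,0]); print(atz("scene",f(sc,0),.2209)-e,atz("top",f(tp,1),.2209)-e)
```

```text
[ 0.20430247 -0.53026515  0.25039449] [ 0.17355074 -0.44009838  0.25426738] [0.0080266  0.00761824 0.04443093] 0.09534523245547706
[-0.02759939 -0.01896107  0.013     ] [ 0.00356371 -0.01241515  0.013     ]
[-0.03524306 -0.00819627  0.013     ] [ 0.00040761 -0.00075916  0.013     ]
```

In the start picture the open fingertips triangulate roughly 30 mm higher than the nominal TCP implies. So the real tip may not have reached the dial yet. I'll descend by force in 2 mm steps.

{"api": "jog_arm", "payload": {
  "increments": [
    {"hand": 1, "slide": [0, 0, 0.08], "dr": [0, 0, 0]},
    {"hand": 1, "slide": [0, 0, 0], "dr": [0, 0, 0]}
  ]
}}

```text
t: 8.05
tcp_pos: [0.5451, -0.1952, 0.0556]
orientation: [0.707, 0.707, -0.0, -0.0]
ft_force: [0.1, -0.4, 0.7]
opening: 0.001
```

{"api": "jog_arm", "payload": {
  "increments": [
    {"hand": 1, "slide": [0, 0, 0.06], "dr": [0, 0, 0]},
    {"hand": 1, "slide": [0, 0, 0], "dr": [0, 0, 0]}
  ]
}}

```text
t: 8.25
tcp_pos: [0.545, -0.1951, 0.0542]
orientation: [0.707, 0.707, -0.0, -0.0]
ft_force: [0.2, 0.6, 0.9]
opening: -0.001
```

{"api": "jog_arm", "payload": {
  "increments": [
    {"hand": 1, "slide": [0, 0, 0.06], "dr": [0, 0, 0]},
    {"hand": 1, "slide": [0, 0, 0], "dr": [0, 0, 0]},
    {"hand": 1, "slide": [0, 0, 0], "dr": [0, 0, 0]}
  ]
}}

```text
t: 8.55
tcp_pos: [0.5451, -0.1952, 0.0529]
orientation: [0.707, 0.707, -0.0, -0.0]
ft_force: [-0.0, -1.2, -0.2]
opening: -0.004
```

Run:
```python
from h import *
s=get_state();print(s["ft_force"].round(2),s["moment"].round(3),s["joint_torque"].round(2),s["tcp_pos"].round(4))
```

```text
[-0.03 -1.23 -0.16] [ 0.004 -0.018 -0.018] [-0.000e+00 -6.398e+01  2.847e+01 -1.000e-02 -0.000e+00 -0.000e+00] [ 0.5451 -0.1952  0.0529]
```

Run:
```python
from h import *
A=np.mean([optics.get_image("scene").astype(float) for _ in range(4)],0)[:,:,::-1]
B=cv2.imread("pics/scene1.png").astype(float)
sl=(slice(195,270),slice(205,305))
T=get_state()["tcp_pos"]
def up(x): return cv2.resize(x[sl],(400,300),interpolation=cv2.INTER_CUBIC)
d=cv2.GaussianBlur(A-B,(0,0),.7)
a=(up(A/255).clip(0,1)**.3*255);c=(up(d)*5+128).clip(0,255);b=(up(B/255).clip(0,1)**.3*255)
for h in(0,.015,.03):
    p=P("scene")@np.r_[T+[0,0,h],1];p=p[:2]/p[2];cv2.circle(c,(int((p[0]-204.5)*4),int((p[1]-194.5)*4)),3,(0,0,255),-1)
cv2.imwrite("pics/k.png",np.vstack([np.hstack([a,c]),np.hstack([b,up(A).clip(0,50)*5])]).astype(np.uint8))
```

```text
(no output)
```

View pics/k.png

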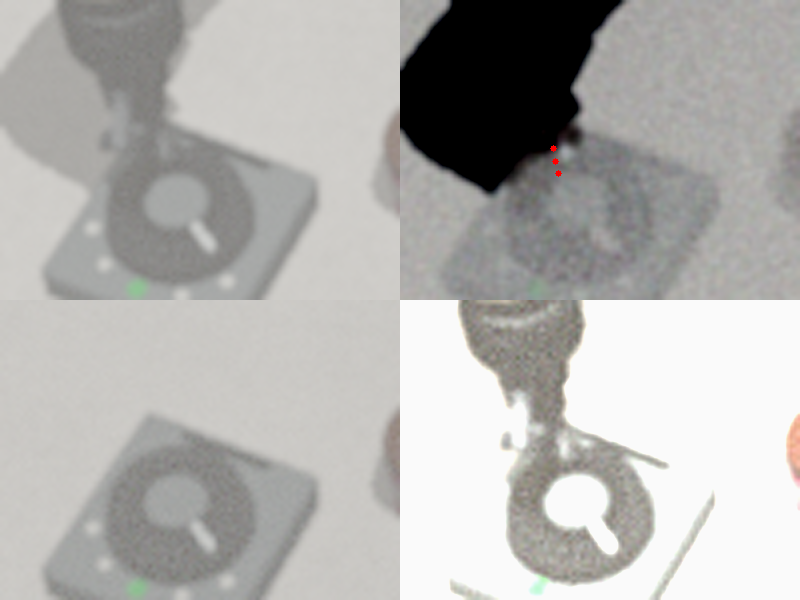

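The light-grey finger pads end at about pixel (247,234). That is inside the dial's rim but above its top, so the visible tip sits some 15 mm behind the nominal TCP. I'll keep going down by feel.

{"api": "jog_arm", "payload": {
  "increments": [
    {"hand": 1, "slide": [0, 0, 0.06], "dr": [0, 0, 0]},
    {"hand": 1, "slide": [0, 0, 0], "dr": [0, 0, 0]}
  ]
}}

```text
t: 8.95
tcp_pos: [0.5451, -0.1952, 0.0512]
orientation: [0.707, 0.707, -0.0, -0.0]
ft_force: [0.3, 0.4, 0.1]
opening: 0.001
```

{"api": "jog_arm", "payload": {
  "increments": [
    {"hand": 1, "slide": [0, 0, 0.05], "dr": [0, 0, 0]},
    {"hand": 1, "slide": [0, 0, 0], "dr": [0, 0, 0]}
  ]
}}

```text
t: 9.15
tcp_pos: [0.5451, -0.1952, 0.05]
orientation: [0.707, 0.707, -0.0, -0.0]
ft_force: [0.1, 0.6, 0.3]
opening: -0.001
```

{"api": "jog_arm", "payload": {
  "increments": [
    {"hand": 1, "slide": [0, 0, 0.05], "dr": [0, 0, 0]},
    {"hand": 1, "slide": [0, 0, 0], "dr": [0, 0, 0]}
  ]
}}

```text
t: 9.35
tcp_pos: [0.5451, -0.1952, 0.0487]
orientation: [0.707, 0.707, -0.0, -0.0]
ft_force: [-0.5, -0.1, 0.5]
opening: 0.0
```

{"api": "jog_arm", "payload": {
  "increments": [
    {"hand": 1, "slide": [0, 0, 0.05], "dr": [0, 0, 0]},
    {"hand": 1, "slide": [0, 0, 0], "dr": [0, 0, 0]}
  ]
}}

```text
t: 9.55
tcp_pos: [0.5451, -0.1952, 0.0475]
orientation: [0.707, 0.707, -0.0, -0.0]
ft_force: [-0.5, 0.7, -0.2]
opening: 0.0
```

{"api": "jog_arm", "payload": {
  "increments": [
    {"hand": 1, "slide": [0, 0, 0.05], "dr": [0, 0, 0]},
    {"hand": 1, "slide": [0, 0, 0], "dr": [0, 0, 0]}
  ]
}}

```text
t: 9.75
tcp_pos: [0.5451, -0.1952, 0.0463]
orientation: [0.707, 0.707, -0.0, -0.0]
ft_force: [0.1, -0.4, 0.1]
opening: 0.001
```

{"api": "jog_arm", "payload": {
  "increments": [
    {"hand": 1, "slide": [0, 0, 0.05], "dr": [0, 0, 0]},
    {"hand": 1, "slide": [0, 0, 0], "dr": [0, 0, 0]}
  ]
}}

```text
t: 9.95
tcp_pos: [0.5451, -0.1952, 0.045]
orientation: [0.707, 0.707, -0.0, -0.0]
ft_force: [0.1, 0.5, -0.4]
opening: 0.0
```

Run:
```python
from h import *
A=np.mean([optics.get_image("scene").astype(float) for _ in range(4)],0)[:,:,::-1]
np.save("A.npy",A)
s=get_state();T=s["tcp_pos"];print(T.round(4),s["ft_force"].round(1))
sl=(slice(215,265),slice(215,282))
a=cv2.resize(A[sl],(804,600),interpolation=cv2.INTER_CUBIC)[:,:800].clip(0,60)*4.2
for h in(0,.015,.03):
    p=P("scene")@np.r_[T+[0,0,h],1];p=p[:2]/p[2];cv2.circle(a,(int((p[0]-214.5)*12),int((p[1]-214.5)*12)),3,(0,0,255),-1)
cv2.imwrite("pics/m.png",a.astype(np.uint8))
```

```text
[ 0.5452 -0.1952  0.0452] [ 0.5 -0.6  0. ]
```

View pics/m.png

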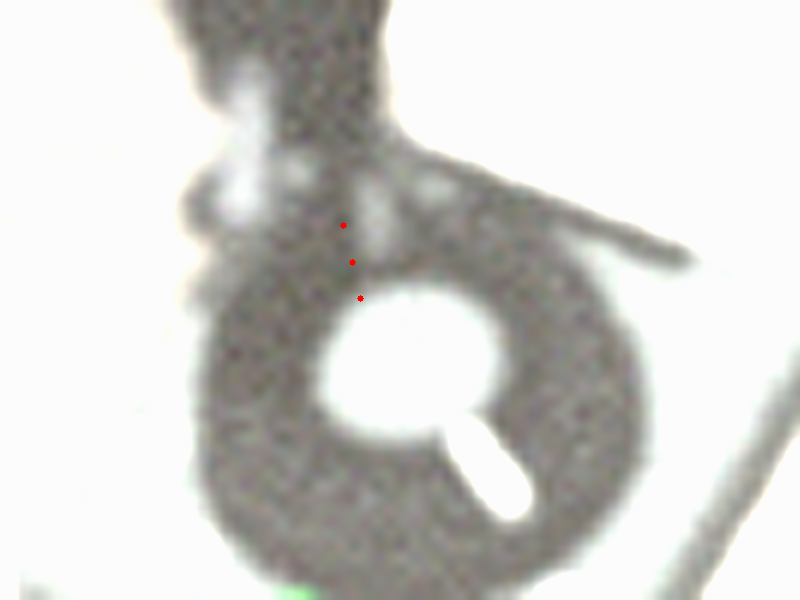

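The pad highlight ends at crop (375,258), which is still consistent with a tip just above the dial. Continuing down.

{"api": "jog_arm", "payload": {
  "increments": [
    {"hand": 1, "slide": [0, 0, 0.05], "dr": [0, 0, 0]},
    {"hand": 1, "slide": [0, 0, 0], "dr": [0, 0, 0]}
  ]
}}

```text
t: 10.35
tcp_pos: [0.5451, -0.1952, 0.0438]
orientation: [0.707, 0.707, -0.0, -0.0]
ft_force: [0.5, 0.4, 0.6]
opening: 0.002
```

{"api": "jog_arm", "payload": {
  "increments": [
    {"hand": 1, "slide": [0, 0, 0.05], "dr": [0, 0, 0]},
    {"hand": 1, "slide": [0, 0, 0], "dr": [0, 0, 0]}
  ]
}}

```text
t: 10.55
tcp_pos: [0.5451, -0.1952, 0.0424]
orientation: [0.707, 0.707, -0.0, -0.0]
ft_force: [1.0, -0.6, 0.4]
opening: 0.001
```

{"api": "jog_arm", "payload": {
  "increments": [
    {"hand": 1, "slide": [0, 0, 0.05], "dr": [0, 0, 0]},
    {"hand": 1, "slide": [0, 0, 0], "dr": [0, 0, 0]}
  ]
}}

```text
t: 10.75
tcp_pos: [0.5452, -0.1953, 0.0415]
orientation: [0.707, 0.707, -0.0, 0.0]
ft_force: [-1.1, 0.4, 3.1]
opening: -0.002
```

{"api": "jog_arm", "payload": {
  "increments": [
    {"hand": 1, "slide": [0, 0, 0.04], "dr": [0, 0, 0]},
    {"hand": 1, "slide": [0, 0, 0], "dr": [0, 0, 0]}
  ]
}}

```text
t: 10.95
tcp_pos: [0.5453, -0.1953, 0.0405]
orientation: [0.707, 0.707, -0.0, 0.0]
ft_force: [-1.6, -0.4, 4.2]
opening: -0.001
```

This contact is soft: about 3.1 N, then roughly 1.2–1.8 N per mm, which matches the dial's spring. So the effective tip is about 23 mm behind the nominal TCP. I'll press to about 7 N and start the arc.

{"api": "jog_arm", "payload": {
  "increments": [
    {"hand": 1, "slide": [0, 0, 0.04], "dr": [0, 0, 0]},
    {"hand": 1, "slide": [0, 0, 0.02], "dr": [0, 0, 0]},
    {"hand": 1, "slide": [0, 0, 0], "dr": [0, 0, 0]}
  ]
}}

```text
t: 11.25
tcp_pos: [0.5453, -0.1955, 0.0392]
orientation: [0.707, 0.707, -0.0, 0.0]
ft_force: [-2.4, -0.3, 7.4]
opening: 0.002
```

{"api": "jog_arm", "payload": {
  "increments": [
    {"hand": 1, "slide": [0.114, -0.058, 0], "dr": [0, 0, 0]},
    {"hand": 1, "slide": [0.114, -0.058, 0], "dr": [0, 0, 0]},
    {"hand": 1, "slide": [0.12, -0.038, 0], "dr": [0, 0, 0]}
  ]
}}

```text
t: 11.55
tcp_pos: [0.5423, -0.1874, 0.0396]
orientation: [0.708, 0.707, 0.0, 0.001]
ft_force: [0.9, -2.5, 6.5]
opening: -0.001
```

{"api": "jog_arm", "payload": {
  "increments": [
    {"hand": 1, "slide": [0.12, -0.038, 0], "dr": [0, 0, 0]},
    {"hand": 1, "slide": [0.126, -0.018, 0], "dr": [0, 0, 0]},
    {"hand": 1, "slide": [0.126, -0.018, 0], "dr": [0, 0, 0]},
    {"hand": 1, "slide": [0.128, 0.006, 0], "dr": [0, 0, 0]}
  ]
}}

```text
t: 11.95
tcp_pos: [0.5404, -0.1742, 0.0394]
orientation: [0.707, 0.707, 0.0, 0.001]
ft_force: [-1.1, -1.5, 5.8]
opening: -0.001
```

```bash
cat > ptr.py <<'E'
from h import *
A=np.mean([optics.get_image("scene").astype(float) for _ in range(2)],0)
C=np.array([.576,-.1757,.0635]);b=[]
for k in np.arange(-80,81,2.):
    v=[]
    for r in(.028,.032,.036,.040,.043):
        q=P("scene")@np.r_[C+r*np.array([np.cos(np.radians(k)),np.sin(np.radians(k)),0]),1];q=q[:2]/q[2]
        v.append(cv2.remap(A.mean(2).astype(np.float32),np.float32([[q[0]]]),np.float32([[q[1]]]),1)[0,0])
    b.append(np.mean(v))
k=np.arange(-80,81,2.);b=np.array(b);w=(b-np.median(b)-.4*(b.max()-np.median(b))).clip(0)
g=-20-0;print("pointer az",round((k*w).sum()/w.sum(),1),"peak",k[b.argmax()],"max/med",b.max().round(),np.median(b).round(),"F",get_state()["ft_force"].round(1))
E
python3 ptr.py
```

```text
pointer az 6.2 peak 6.0 max/med 109.0 32.0 F [-1.3 -0.3  5.6]
```

The pointer has gone from +40° to +6° and follows the finger without slipping. About 26° remains.

{"api": "jog_arm", "payload": {
  "increments": [
    {"hand": 1, "slide": [0.128, 0.006, 0.01], "dr": [0, 0, 0]},
    {"hand": 1, "slide": [0.122, 0.028, 0.01], "dr": [0, 0, 0]},
    {"hand": 1, "slide": [0.122, 0.028, 0], "dr": [0, 0, 0]},
    {"hand": 1, "slide": [0.118, 0.048, 0], "dr": [0, 0, 0]},
    {"hand": 1, "slide": [0.118, 0.048, 0], "dr": [0, 0, 0]},
    {"hand": 1, "slide": [0, 0, 0], "dr": [0, 0, 0]}
  ]
}}

```text
t: 12.65
tcp_pos: [0.5447, -0.1585, 0.039]
orientation: [0.707, 0.707, 0.001, 0.001]
ft_force: [0.4, 0.8, 6.2]
opening: 0.003
```

```bash
python3 ptr.py
```

```text
pointer az -17.5 peak -18.0 max/med 106.0 31.0 F [1.1 1.8 7.1]
```

{"api": "jog_arm", "payload": {
  "increments": [
    {"hand": 1, "slide": [0, 0, -0.2], "dr": [0, 0, 0]},
    {"hand": 1, "slide": [0, 0, -0.6], "dr": [0, 0, 0]},
    {"hand": 1, "slide": [0, 0, -1], "dr": [0, 0, 0]},
    {"hand": 1, "slide": [0, 0, -1], "dr": [0, 0, 0]},
    {"hand": 1, "slide": [0, 0, -0.6], "dr": [0, 0, 0]},
    {"hand": 1, "slide": [0, 0, 0], "dr": [0, 0, 0]}
  ]
}}

```text
t: 13.35
tcp_pos: [0.5447, -0.1593, 0.1254]
orientation: [0.707, 0.707, 0.001, 0.001]
ft_force: [0.4, -0.0, 0.3]
opening: 0.002
```

```bash
python3 ptr.py
python3 - <<'E'
from h import *
A=cv2.GaussianBlur(optics.get_image("scene").astype(float),(0,0),.5)
g=A[...,1]-A[...,0];m=np.zeros_like(g);m[250:285,225:260]=(g>40)[250:285,225:260]
v,u=np.nonzero(m);X=atz("scene",(u.mean(),v.mean()),.04);print("green az",np.degrees(np.arctan2(X[1]+.1757,X[0]-.576)),X)
im=save("scene","scene4.png")[210:285,200:300,::-1];cv2.imwrite("pics/n.png",cv2.convertScaleAbs(cv2.resize(im,(800,600),interpolation=2),alpha=1.8))
E
```

```text
pointer az -24.0 peak -24.0 max/med 103.0 32.0 F [-0.2 -1.2 -1.1]
green az -22.18052587811041 [ 0.63081697 -0.19804866  0.04      ]
```

View pics/n.png

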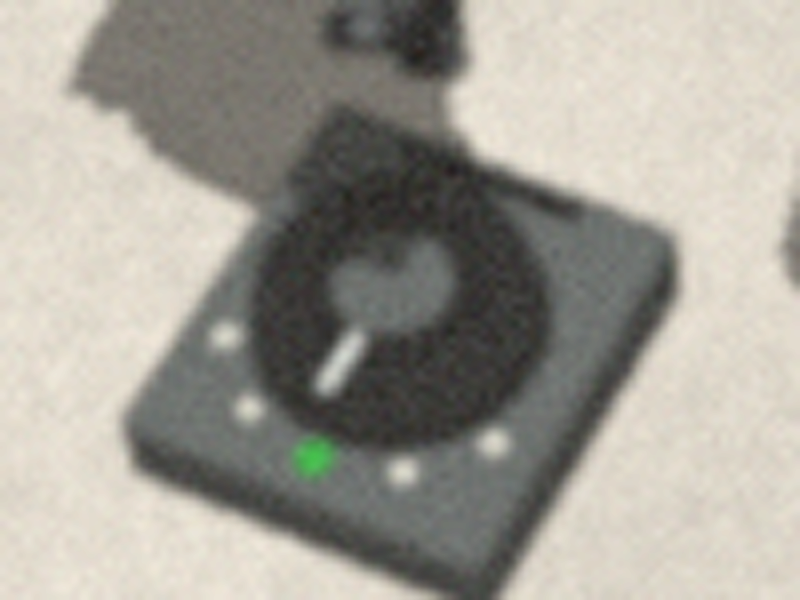

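The picture shows the pointer at (340,360) aimed at the green dot at (315,457), so the dial is clicked in at green and nothing touches it. Now over to the shutter at about (0.494, 0.246).

{"api": "jog_arm", "payload": {
  "increments": [
    {"hand": 1, "slide": [0.5, -0.06, 0], "dr": [0, 0, 0]},
    {"hand": 1, "slide": [1, -0.125, 0], "dr": [0, 0, 0]},
    {"hand": 1, "slide": [1, -0.125, 0], "dr": [0, 0, 0]},
    {"hand": 1, "slide": [1, -0.125, 0], "dr": [0, 0, 0]},
    {"hand": 1, "slide": [1, -0.125, 0], "dr": [0, 0, 0]},
    {"hand": 1, "slide": [1, -0.125, 0], "dr": [0, 0, 0]},
    {"hand": 1, "slide": [1, -0.125, 0], "dr": [0, 0, 0]},
    {"hand": 1, "slide": [1, -0.125, 0], "dr": [0, 0, 0]},
    {"hand": 1, "slide": [1, -0.125, 0], "dr": [0, 0, 0]},
    {"hand": 1, "slide": [1, -0.125, 0], "dr": [0, 0, 0]},
    {"hand": 1, "slide": [1, -0.125, 0], "dr": [0, 0, 0]},
    {"hand": 1, "slide": [1, -0.125, 0], "dr": [0, 0, 0]}
  ]
}}

```text
t: 14.75
tcp_pos: [0.5067, 0.1304, 0.1228]
orientation: [0.707, 0.707, -0.0, -0.0]
ft_force: [0.7, 0.1, 0.8]
opening: -0.004
```

{"api": "jog_arm", "payload": {
  "increments": [
    {"hand": 1, "slide": [1, -0.125, 0], "dr": [0, 0, 0]},
    {"hand": 1, "slide": [1, -0.125, 0], "dr": [0, 0, 0]},
    {"hand": 1, "slide": [1, -0.125, 0], "dr": [0, 0, 0]},
    {"hand": 1, "slide": [1, -0.125, 0], "dr": [0, 0, 0]},
    {"hand": 1, "slide": [0.7, -0.09, 0], "dr": [0, 0, 0]},
    {"hand": 1, "slide": [0, 0, 0], "dr": [0, 0, 0]}
  ]
}}

```text
t: 15.35
tcp_pos: [0.4918, 0.2484, 0.1227]
orientation: [0.706, 0.708, -0.0, -0.001]
ft_force: [0.1, -0.4, 0.2]
opening: 0.005
```

Run:
```python
from h import *
print(tri((401.9,233.9),(218.4,264.7)),get_state()["tcp_pos"])
a=optics.pinpoint("scene","shutter_top");print([(x["uv"],x["confidence"],atz("scene",x["uv"],.042)) for x in a])
```

```text
[0.49531802 0.24397973 0.04728659] [0.49184465 0.24843669 0.12268608]
[([401.9, 232.3], 0.66, array([0.48607044, 0.24474684, 0.042     ]))]
```

{"api": "jog_arm", "payload": {
  "increments": [
    {"hand": 1, "slide": [-0.08, 0.06, 0.9], "dr": [0, 0, 0]},
    {"hand": 1, "slide": [-0.08, 0.06, 0.9], "dr": [0, 0, 0]},
    {"hand": 1, "slide": [0, 0, 0.9], "dr": [0, 0, 0]},
    {"hand": 1, "slide": [0, 0, 0.7], "dr": [0, 0, 0]},
    {"hand": 1, "slide": [0, 0, 0.2], "dr": [0, 0, 0]},
    {"hand": 1, "slide": [0, 0, 0], "dr": [0, 0, 0]},
    {"hand": 1, "slide": [0, 0, 0], "dr": [0, 0, 0]}
  ]
}}

```text
t: 16.1
tcp_pos: [0.4968, 0.2421, 0.0341]
orientation: [0.708, 0.707, 0.0, 0.0]
ft_force: [0.2, -0.8, 0.5]
opening: 0.004
```

{"api": "jog_arm", "payload": {
  "increments": [
    {"hand": 1, "slide": [0, 0, 0.08], "dr": [0, 0, 0]},
    {"hand": 1, "slide": [0, 0, 0.08], "dr": [0, 0, 0]},
    {"hand": 1, "slide": [0, 0, 0], "dr": [0, 0, 0]}
  ]
}}

```text
t: 16.4
tcp_pos: [0.4963, 0.2422, 0.0295]
orientation: [0.707, 0.707, 0.0, 0.0]
ft_force: [0.1, 0.0, 0.8]
opening: 0.002
```

{"api": "jog_arm", "payload": {
  "increments": [
    {"hand": 1, "slide": [0, 0, 0.08], "dr": [0, 0, 0]},
    {"hand": 1, "slide": [0, 0, 0.08], "dr": [0, 0, 0]},
    {"hand": 1, "slide": [0, 0, 0], "dr": [0, 0, 0]}
  ]
}}

```text
t: 16.7
tcp_pos: [0.4961, 0.2421, 0.0251]
orientation: [0.707, 0.707, -0.0, -0.0]
ft_force: [0.0, 0.3, 0.2]
opening: -0.004
```

{"api": "jog_arm", "payload": {
  "increments": [
    {"hand": 1, "slide": [0, 0, 0.08], "dr": [0, 0, 0]},
    {"hand": 1, "slide": [0, 0, 0.04], "dr": [0, 0, 0]},
    {"hand": 1, "slide": [0, 0, 0], "dr": [0, 0, 0]}
  ]
}}

```text
t: 17.0
tcp_pos: [0.4963, 0.2422, 0.0224]
orientation: [0.707, 0.707, 0.0, 0.0]
ft_force: [-1.2, 0.0, 3.6]
opening: -0.0
```

{"api": "jog_arm", "payload": {
  "increments": [
    {"hand": 1, "slide": [0, 0, 0.06], "dr": [0, 0, 0]},
    {"hand": 1, "slide": [0, 0, 0.06], "dr": [0, 0, 0]},
    {"hand": 1, "slide": [0, 0, 0], "dr": [0, 0, 0]}
  ]
}}

```text
t: 17.3
tcp_pos: [0.4963, 0.2422, 0.0194]
orientation: [0.707, 0.707, 0.0, 0.0]
ft_force: [-1.5, -0.1, 4.3]
opening: -0.002
```

{"api": "jog_arm", "payload": {
  "increments": [
    {"hand": 1, "slide": [0, 0, 0.04], "dr": [0, 0, 0]},
    {"hand": 1, "slide": [0, 0, 0], "dr": [0, 0, 0]}
  ]
}}

```text
t: 17.5
tcp_pos: [0.4963, 0.2423, 0.0187]
orientation: [0.707, 0.707, 0.0, 0.0]
ft_force: [-2.0, -0.5, 6.4]
opening: -0.001
```

{"api": "jog_arm", "payload": {
  "increments": [
    {"hand": 1, "slide": [0, 0, 0.04], "dr": [0, 0, 0]},
    {"hand": 1, "slide": [0, 0, 0], "dr": [0, 0, 0]}
  ]
}}

```text
t: 17.7
tcp_pos: [0.4964, 0.2423, 0.0185]
orientation: [0.707, 0.707, 0.0, 0.0]
ft_force: [-5.2, -1.8, 17.4]
opening: -0.003
```

{"api": "jog_arm", "payload": {
  "increments": [
    {"hand": 1, "slide": [0, 0, 0.04], "dr": [0, 0, 0]},
    {"hand": 1, "slide": [0, 0, 0], "dr": [0, 0, 0]}
  ]
}}

```text
t: 17.9
tcp_pos: [0.4965, 0.2423, 0.0183]
orientation: [0.707, 0.707, 0.0, 0.0]
ft_force: [-7.8, -2.8, 27.1]
opening: 0.001
```

The stop is hard after about 6 mm of soft travel, so the button is fully down. Lifting off.

{"api": "jog_arm", "payload": {
  "increments": [
    {"hand": 1, "slide": [0, 0, -0.3], "dr": [0, 0, 0]},
    {"hand": 1, "slide": [0, 0, -0.8], "dr": [0, 0, 0]},
    {"hand": 1, "slide": [0, 0, -1], "dr": [0, 0, 0]},
    {"hand": 1, "slide": [0, 0, -1], "dr": [0, 0, 0]},
    {"hand": 1, "slide": [0, 0, -1], "dr": [0, 0, 0]},
    {"hand": 1, "slide": [0, 0, -1], "dr": [0, 0, 0]},
    {"hand": 1, "slide": [0, 0, 0], "dr": [0, 0, 0]},
    {"hand": 1, "slide": [0, 0, 0], "dr": [0, 0, 0]}
  ]
}}

```text
t: 18.7
tcp_pos: [0.4965, 0.2423, 0.1439]
orientation: [0.707, 0.707, 0.0, 0.0]
ft_force: [0.1, -0.5, -0.9]
opening: 0.003
```

```bash
python3 ptr.py
python3 - <<'E'
from h import *
im=save("scene","scene5.png")[150:370,120:560,::-1];cv2.imwrite("pics/o.png",cv2.convertScaleAbs(cv2.resize(im,(800,400),interpolation=2),alpha=1.7))
E
```

```text
pointer az -23.9 peak -24.0 max/med 102.0 34.0 F [-0.  -0.8 -0.3]
```

View pics/o.png

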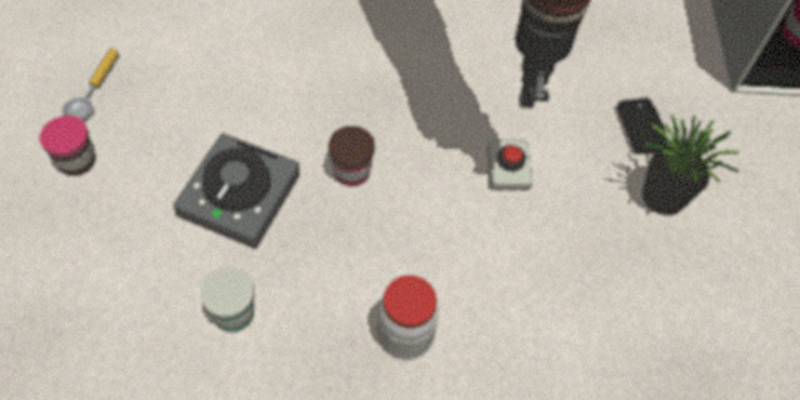

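The picture shows the pointer at the green dot (217,213), the button up at (512,155), the arm clear, and the tubs, jar, plant, mouse and scoop where they were. Handing in.

```bash
python3 -c "
from plant import workorder; print(workorder.job_done())"
```

```text
the job is handed in; nothing more can be done
None
```

I turned the lamp dial clockwise by light friction (about 6–7 N) from its first click to the green dot. I then pressed the shutter button fully down, let it come back up and handed the job in.

- **Dial:** the pointer moved about 60° and settled at -24°. The green dot measures -20° to -22°, so it is 2–4° off, which I take as measurement error with the pointer in its click. It read the same after the shutter press.
- **Shutter:** I felt about 6 mm of soft travel and then a hard stop. I pressed to 27 N there, and the last picture shows the button up again.
- **Everything else:** the tubs, jar, plant, mouse and scoop look unmoved in the last picture. I compared them by eye and did not measure them. The arm stands clear of everything, and the job finished at about 19 s of the 38 s allowed.

**Disagreement:** the fingers touched about 23 mm further down than the stated tool point. The camera images also showed the fingertips higher than stated. I therefore made both contacts by creeping down on force rather than by the nominal height.

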